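# Tug the chest lid, free its catch if it is caught, and hold the lid open

## Robot

A 6-joint arm with a two-finger parallel gripper is mounted at the origin on a cart in front of the work surface, level with it; the furniture and walls round the work are solid. World frame = base frame: x ahead of the robot, y to its left, z up, the work surface at z = 0. Lengths are in m, angles in rad, forces in N, time in s.
With the tool pointing down it reaches from about 0.35 to 0.85 m from the base axis. Payload 8.1 kg.
Tool frame: the origin (TCP) lies midway between the tips of the shut fingers; the grasp point (between the pads) lies 19 mm behind it (robot.grip_point_offset is the distance from the TCP to the grasp point, in m); z points along the fingers, y is the line along which they close (so a half turn about z gives the same grasp; the last joint's range is limited). The gripper opens to 93 mm and grips with 3 to 60 N. Pads are 15 mm wide; open, the fingers measure 128 mm over their backs; the gripper's body (75 mm by 188 mm) begins 65 mm behind the grasp point.
Start: joints at [1.25, 0.13, 1.488, -0, 1.523, -0.085], TCP at [0.14, 0.583, 0.219] pointing down, gripper open.
Joint ranges: [-2.96, 2.96], [-0.89, 2.26], [0.02, 2.5], [-1.34, 4.48], [0, 2.73], [-2.66, 2.66]. Speed limits (rad/s): [2.39, 2.39, 2.79, 3.14, 3.14, 3.14].

## Interface

Orientations are given as a rotation vector (axis times angle).
In Python, from plant import robot, read_camera, job gives the robot as it stands.
- The arm moves only by the shell command python3 -m inch 'ROWS' [FORCE]. ROWS is JSON, one flat list of numbers, 5 for each row, row after row: the shift along the world's x, y, z in mm, then the turn about the world's z in degrees, then the opening in per cent of the stroke, from 0 (shut) to 100 (fully open). In form: [dx, dy, dz, yaw, hand, dx, dy, dz, yaw, hand, ...]. A call has 1 to 10 rows; each row is the pose to reach, as a shift and turn from the pose commanded when the call began; what a row does not reach only later rows make up. A row lasts 1/12 s, in which the tool goes at most 41.7 mm and 7.16 degrees, less where a joint would pass 70% of its speed; a pose out of reach is approached as far as the arm can. A call with a gripper value outside its range is refused whole. The fingers move at their own pace and stop on an object; FORCE is the grip in N (left out, the last holds). Time passes only in rows, so rows that repeat a pose let the fingers close. It gives the time, the measured TCP pose, the force, the opening and the grip force at its end, in the units of the state.
- robot.read_state(): the state, without advancing time (a new reading comes with each control period).
- read_camera(name): name is "side" or "top"; returns a dict with "image" (400x640x3 uint8, blue, green, red), "K" (3x3 intrinsics, pixels), "D" ([k1, k2, p1, p2, k3] as OpenCV has them; the pictures are not rectified), "extrinsics" (4x4, takes a point from world to camera coordinates). Camera axes: x right, y down, z forward; pixel columns grow to the right and rows downward; lengths in m; the calibration is good to about 2 mm. A picture is of the moment at which its call begins. There is no depth.
- job.close_job(): hands the job in; it is judged then, once.
The state is a dict: "t": time; "q": joint angles; "dq": joint speeds; "joint_torque": joint torques, N m; "tool_pos": TCP position; "orientation": TCP orientation; "force": force on the tool from outside, world axes, zero at the start; "wrist_torque": the same for the moment, N m; "opening": finger opening in m; "gripper_force": force on a finger pad.
Only numpy, scipy, OpenCV 4.12 (cv2) and the standard library are available. Lean on these libraries where they do the work, as an engineer would, in place of code of your own. Each camera call takes 0.05 s, during which the arm holds its last target. There are 200 camera calls.

## Task

I need to get at the paint tubes in the wooden chest. Before you touch the catch, tug the lid up to feel whether it is caught; if it is, push the steel catch knob fully away from the lid to free it. Then raise the lid to at least 50 degrees and finish while still holding it open with the fingers (it falls shut if let go), and leave the bottle, the tape roll and the jar beside the chest standing where they are.

Things in the scene. Friction and masses are not known exactly. Their poses are not given: they have to be found in the camera images.
- chest: Fixed wooden chest, 160 mm deep (its x) by 300 mm wide (its y) by 90 mm high. Origin: centre of its underside on the table; x points from its front to its back (the hinge side), y to its left, z up; it may be turned by up to 0.3 rad. The right two thirds (y -149 to +49 mm) are covered by the hinged lid, flush at 90 mm height; the left third (y +51 to +150 mm) is a fixed deck, also 90 mm high, with the catch knob in a slot.
- lid (a joint): Angle of the wooden lid, rad: 0 shut, grows as its front edge rises, stop at 1.25. Lid 164 x 197 x 10 mm, 0.4 kg, hinged along the chest's back top edge; always falls shut when let go (about 2 N at the bar holds it up). If the hidden bolt has caught it, it lifts only 0.04 rad (8 mm at the bar) and then stops hard; if the bolt is drawn it lifts freely. The starts draw either case, and neither the knob nor the shut lid shows which. Tug with up to about 10 N.
- lid_bar (a point): Middle of the lid's round steel pull bar: 10 mm thick, 110 mm long along the lid's y, 86 mm above the table when the lid is shut. The bar stands out level in front of the lid's front edge, its axis 50 mm in front of the chest's front wall, free all round, carried by two arms at its ends (55 mm either side of the middle). Moves with the lid on a circle of 210 mm radius about the hinge line.
- lid_hinge (a point): Point of the hinge line level with the middle of the bar: chest x +80, y -50, z 80 mm. The hinge line runs along the chest's y.
- catch_slide (a joint): Position of the catch knob in its slot, m: 0 at the end next to the lid (where it starts), 0.028 at the far end (along the chest's +y). It stays where it is left; 1 to 4 N moves it. Pushed fully to the far end it draws the hidden bolt and frees the lid; the bolt then stays drawn. Do not hold the lid pulled up while sliding. The knob does not push the bolt out again.
- catch_knob (a point): Middle of the top of the catch knob: an upright steel tab 24 mm along the chest's x, 12 mm along y, standing 33 mm above the deck (top 123 mm above the table). At the start it is at chest x -20, y +88 mm. It slides along the chest's y.
- bottle: Bystander: loose white dropper bottle, 31 mm across, 92 mm tall, standing left of the chest. Origin at the middle of its base.
- jar: Bystander: loose low glass jar with yellow colour, 52 mm across, 44 mm tall, left of the chest. Origin at the middle of its base.
- tape: Bystander: loose roll of masking tape lying flat, 100 mm across, 24 mm high, right of the chest. Origin at the middle of its underside.

How it is judged:
On the way, in this order (a step that is already met when the one before it is completed fails the run):
1. the lid is tugged up with the fingers while the catch knob is still at its starting end (value of joint lid above 0.02 rad and value of joint catch_slide below 0.006 m and contact force between the fingers and lid above 0.3 N), for 0.1 s.
2. the lid is raised (value of joint lid above 0.8 rad), for 0.2 s.
At the end, for the whole second after the job is handed in: The lid stands still at more than 0.8 rad (46 degrees), held by the gripper's fingers (contact over 0.3 N) and touched by no bystander (value of joint lid above 0.8 rad and velocity of joint lid between -0.1 and 0.1 rad/s and contact force between the fingers and lid above 0.3 N and contact force between lid and bottle below 0.05 N and contact force between lid and jar below 0.05 N and contact force between lid and tape below 0.05 N); the arm keeps its last pose, push and grip.
It fails at once if a bystander is moved by more than 25 mm or tipped (distance of any of bottle, jar, tape from where it was at the start of the episode above 0.025 m or angle between any of bottle, jar's own z axis and vertical above 0.5 rad).
It also fails if it takes over 67 s, if anything falls off the work surface, if the arm or the gripper's body presses on something with over 40 N, if the wrist force passes 120 N, or if a joint passes its speed limit or range.

## Working session

There is one attempt and no reset: what is moved stays moved. The work goes in short steps, Python scripts to look and compute and a shell command to move; the robot and the scene stay as the last step left them, time stands still between calls to the robot, and variables do not carry over. Pictures are saved under pics/ and viewed, at most 10 in all, crops included, and the job is handed in when it is done.

```bash
mkdir -p pics; ls; python3 - <<'E'
from plant import robot, read_camera, job
import cv2,numpy as np
for n in("side","top"):
    c=read_camera(n);cv2.imwrite(f"pics/{n}0.png",c["image"])
    print(n,c["K"],c["D"],np.round(c["extrinsics"],3).tolist())
s=robot.read_state();print(s["t"],s["tool_pos"],s["orientation"],s["opening"])
E
```

```text
pics
side [[380.0575489    0.         320.38229613]
 [  0.         380.0575489  195.63368221]
 [  0.           0.           1.        ]] [-0.03450917  0.          0.          0.          0.        ] [[-0.986, -0.168, -0.006, 0.572], [-0.106, 0.647, -0.756, 0.152], [0.131, -0.744, -0.655, 0.975], [0.0, 0.0, 0.0, 1.0]]
top [[449.3435788    0.         321.70297518]
 [  0.         449.3435788  201.02008691]
 [  0.           0.           1.        ]] [-0.11202583  0.          0.          0.          0.        ] [[0.014, -1.0, -0.018, -0.009], [-0.987, -0.011, -0.158, 0.609], [0.158, 0.02, -0.987, 1.134], [0.0, 0.0, 0.0, 1.0]]
0.1 [0.13997497 0.58292613 0.21771879] [-3.69477138e-01 -3.11946987e+00  2.50210170e-03] 0.0928149589868924
```

View pics/top0.png

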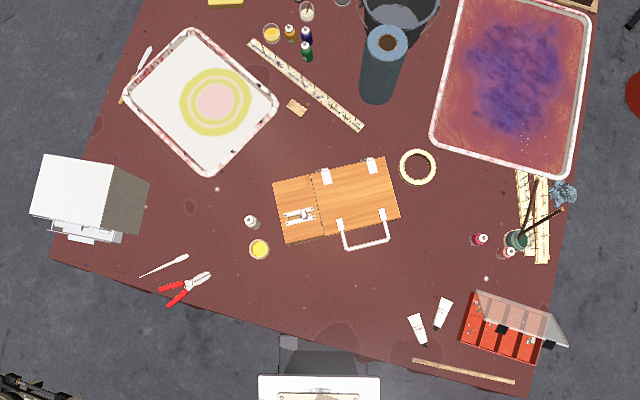

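View pics/side0.png

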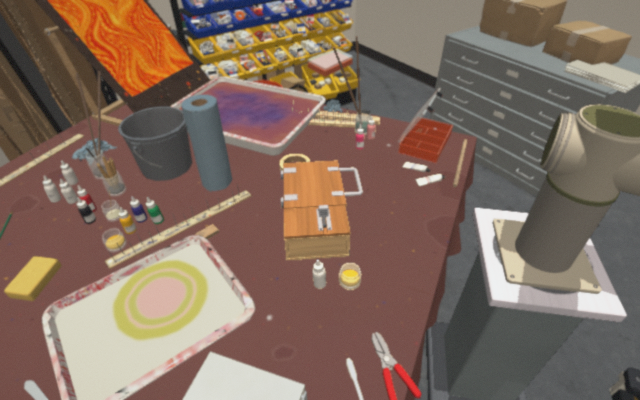

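The top view shows the chest at about (275-400, 157-245), with its bar at (365,247), knob at (305,217), tape at (417,167), bottle at (250,221) and jar at (259,249). The side view shows the knob near (323,212), the bar near (355,180), and the bottle and jar at (319,275) and (349,276). I'll enlarge both.

```bash
python3 - <<'E'
import cv2
a=cv2.imread("pics/top0.png")[145:265,235:445];cv2.imwrite("pics/topc.png",cv2.resize(a,None,fx=3.8,fy=3.8,interpolation=cv2.INTER_CUBIC))
a=cv2.imread("pics/side0.png")[145:295,270:380];cv2.imwrite("pics/sidec.png",cv2.resize(a,None,fx=4,fy=4,interpolation=cv2.INTER_CUBIC))
E
```

```text
(no output)
```

View pics/topc.png

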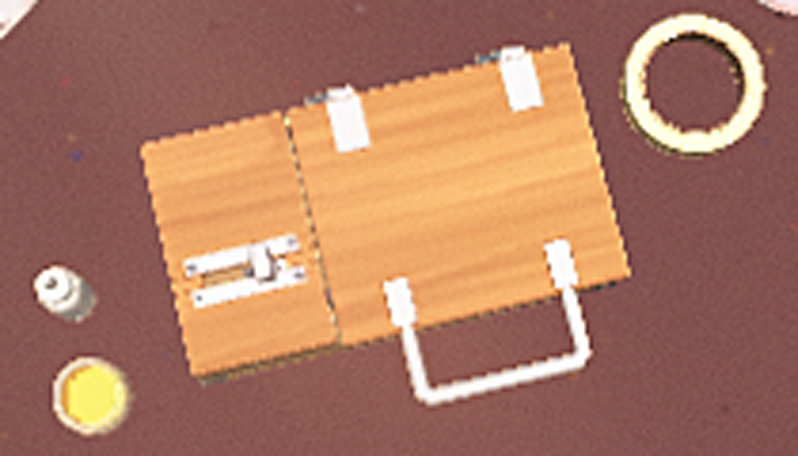

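View pics/sidec.png

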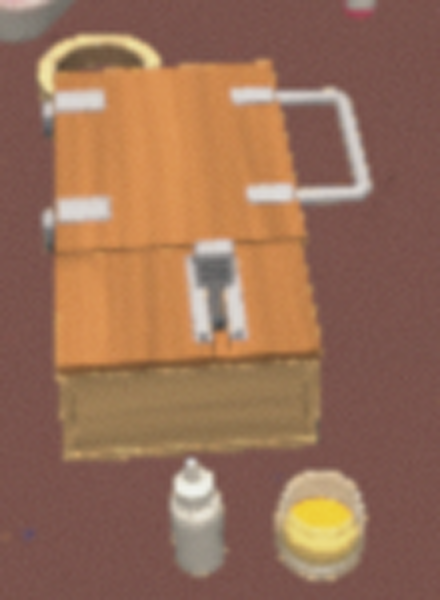

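Top crop (scale 3.8): the deck corners are at BL(142,145), BR(570,43), FR(630,275) and FL(192,378), and the bar ends are at (428,395) and (580,355). Side crop (scale 4): the corners are at FL(320,358), BL(55,368), BR(57,68) and FR(272,62), and the bar ends are at (345,95) and (367,188). I'll fit the pose to these.

```bash
cat > h.py <<'E'
import cv2,numpy as np
from plant import robot, read_camera, job
def proj(c,P): 
    R=c["extrinsics"][:3,:3]; t=c["extrinsics"][:3,3]
    return cv2.projectPoints(np.float64(P).reshape(-1,1,3),cv2.Rodrigues(R)[0],t,c["K"],np.float64(c["D"]))[0].reshape(-1,2)
def back(c,uv,z):
    p=cv2.undistortPoints(np.float64([[uv]]),c["K"],np.float64(c["D"])).ravel()
    R=c["extrinsics"][:3,:3]; t=c["extrinsics"][:3,3]; o=-R.T@t; d=R.T@np.r_[p,1]
    return o+d*(z-o[2])/d[2]
def tf(p,P):
    P=np.float64(P); c,s=np.cos(p[2]),np.sin(p[2])
    return np.c_[p[0]+c*P[:,0]-s*P[:,1],p[1]+s*P[:,0]+c*P[:,1],P[:,2]]
E
python3 - <<'E'
from h import *
from scipy.optimize import least_squares
ct,cs=read_camera("top"),read_camera("side")
M=[[-.08,.15,.09],[.08,.15,.09],[.08,-.15,.09],[-.08,-.15,.09],[-.13,.005,.086],[-.13,-.105,.086],[-.02,.088,.123]]
T=np.array([[192,378],[142,145],[570,43],[630,275],[428,395],[582,355],[262,256]])/3.8+[235,145]
S=np.array([[320,358],[55,368],[57,68],[272,62],[367,188],[345,95],[213,247]])/4+[270,145]
f=lambda p:np.r_[proj(ct,tf(p,M))-T,proj(cs,tf(p,M))-S].ravel()
r=least_squares(f,[.5,0,.23],loss="soft_l1");p=r.x
print(p);print(np.round(f(p).reshape(-1,2),1).tolist())
for n,P in dict(bar=[-.13,-.05,.086],knob=[-.02,.088,.123],hinge=[.08,-.05,.08]).items(): print(n,tf(p,[P]))
for n,uvt,uvs,h in(("bottle",(50,283),(192,465),.092),("jar",(91,395),(320,515),.03),("tape",(693,83),(100,65),.024)):
    print(n,back(ct,np.array(uvt)/3.8+[235,145],h),back(cs,np.array(uvs)/4+[270,145],h))
s=robot.read_state();R=cv2.Rodrigues(np.array(s["orientation"]))[0];print(np.round(R,3).tolist(),s["tool_pos"],robot.grip_point_offset,s["q"])
E
```

```text
[ 0.60570729 -0.03923294  0.242415  ]
[[-0.2, -0.5], [-0.4, -0.1], [0.5, 0.5], [0.5, -0.6], [-1.4, 1.4], [0.6, 1.8], [-0.6, 1.2], [0.2, -2.1], [-0.1, -0.7], [-0.7, 0.5], [-1.1, -0.6], [-0.4, 1.5], [-0.7, 0.4], [0.1, -0.4]]
bar [[ 0.49151074 -0.1189772   0.086     ]]
knob [[0.56516787 0.04139308 0.123     ]]
hinge [[ 0.69537056 -0.06856718  0.08      ]]
bottle [0.55236953 0.18305954 0.092     ] [0.55300794 0.1887135  0.092     ]
jar [0.48150061 0.16287324 0.03      ] [0.48125756 0.16371254 0.03      ]
tape [ 0.70983748 -0.26053353  0.024     ] [ 0.71027857 -0.26643575  0.024     ]
[[-0.972, 0.234, -0.0], [0.234, 0.972, -0.001], [0.0, -0.001, -1.0]] [0.14004706 0.58307017 0.21796467] 0.0188 [ 1.24959749e+00  1.30911129e-01  1.48886432e+00 -1.84301390e-05
  1.52297709e+00 -8.53736289e-02]
```

The pose fits to 1-2 px, and the two cameras agree on the bystanders to within 6 mm. The bar is at (0.492,-0.119), and the tool needs a yaw of -62.6° so it closes along the chest's x. Moving there now.

```bash
python3 -m inch '[300,-350,20,-50,45,300,-350,20,-50,45,300,-350,20,-50,45,300,-350,20,-50,45,300,-350,20,-50,45,300,-350,20,-50,45,300,-350,20,-50,45,300,-350,20,-50,45,300,-350,20,-50,45,300,-350,20,-50,45]' 20; python3 -c "
from plant import robot;s=robot.read_state();print(s['t'],s['tool_pos'],s['orientation'],s['q'])"
```

```text
t: 1.03
tool_pos: [0.4119, 0.2656, 0.2369]
orientation: [1.653, 2.671, 0.001]
force: [1.6, 0.7, 0.1]
opening: 0.0424
gripper_force: 0.0
1.0333 [0.41191883 0.26555936 0.23688313] [1.65317352e+00 2.67122556e+00 6.12100796e-04] [ 4.67939250e-01 -1.78451086e-01  1.75900806e+00  4.36376330e-05
  1.56060561e+00  5.51804961e-03]
```

```bash
python3 -m inch '[80,-385,-50,-12.6,45,80,-385,-50,-12.6,45,80,-385,-50,-12.6,45,80,-385,-50,-12.6,45,80,-385,-50,-12.6,45,80,-385,-50,-12.6,45,80,-385,-50,-12.6,45,80,-385,-50,-12.6,45,80,-385,-50,-12.6,45,80,-385,-50,-12.6,45]'; python3 -m inch '[0,0,0,0,45,0,0,0,0,45]'
```

```text
t: 1.87
tool_pos: [0.4908, -0.1217, 0.1859]
orientation: [1.939, 2.471, -0.002]
force: [0.9, 1.0, -1.5]
opening: 0.0413
gripper_force: 0.0
t: 2.03
tool_pos: [0.4906, -0.1185, 0.1862]
orientation: [-1.939, -2.47, 0.0]
force: [-0.3, 1.1, 0.7]
opening: 0.042
gripper_force: 0.0
```

```bash
python3 - <<'E'
from h import *
for n in("top","side"):
    c=read_camera(n);a=c["image"][100:260,250:450] if n=="top" else c["image"][60:290,270:480]
    cv2.imwrite(f"pics/{n}1.png",cv2.resize(a,None,fx=2.5,fy=2.5))
s=robot.read_state();R=cv2.Rodrigues(np.array(s["orientation"]))[0];print(s["t"],s["tool_pos"],np.degrees(np.arctan2(R[1,1],R[0,1])))
E
```

```text
2.1333 [ 0.49090625 -0.11679384  0.18667769] 13.90206461536695
```

View pics/side1.png

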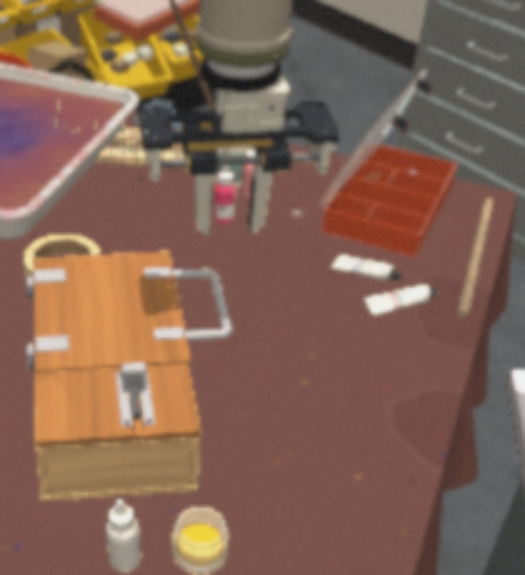

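The gripper hovers above the bar: the fingertips are at about (203,232) and (258,232) in the crop, and the bar at (222,300) is below them. Descending so the pads straddle the bar.

```bash
python3 -m inch '[0,0,-40,0,45,0,0,-75,0,45,0,0,-95,0,45,0,0,-110,0,45,0,0,-119,0,45,0,0,-119,0,45]'; python3 -m inch '[0,0,0,0,20,0,0,0,0,0,0,0,0,0,0,0,0,0,0,0,0,0,0,0,0,0,0,0,0,0]' 10
```

```text
t: 2.63
tool_pos: [0.4897, -0.1158, 0.0658]
orientation: [-1.932, -2.473, 0.001]
force: [0.4, -0.0, 0.6]
opening: 0.0421
gripper_force: 0.0
t: 3.13
tool_pos: [0.4934, -0.1175, 0.0691]
orientation: [1.934, 2.47, 0.005]
force: [7.9, 2.3, -1.2]
opening: 0.0091
gripper_force: 10.0
```

The bar is gripped (9.1 mm opening). It sits about 4 mm further in +x. Relax that offset, then tug.

```bash
python3 -m inch '[3.5,1,2,0,0,3.5,1,5,0,0,3.5,1,7,0,0,3.5,1,7,0,0,3.5,1,7,0,0]'; python3 -m inch '[0,0,1,0,0,0,0,3,0,0,0,0,4,0,0,0,0,4,0,0]'
```

```text
t: 3.55
tool_pos: [0.4937, -0.1173, 0.0745]
orientation: [-1.936, -2.473, 0.003]
force: [-3.9, -4.0, -1.7]
opening: 0.0093
gripper_force: 10.0
t: 3.88
tool_pos: [0.4939, -0.1172, 0.0787]
orientation: [-1.937, -2.473, 0.002]
force: [-3.6, -4.2, -2.1]
opening: 0.0096
gripper_force: 10.0
```

```bash
python3 -m inch '[0,0,2,0,0,0,0,4,0,0,0,0,4,0,0,0,0,4,0,0]'
```

```text
t: 4.22
tool_pos: [0.4943, -0.1171, 0.0829]
orientation: [-1.937, -2.474, 0.001]
force: [-2.6, -5.0, -0.1]
opening: 0.0095
gripper_force: 10.0
```

```bash
python3 - <<'E'
from h import *
c=read_camera("side")
cv2.imwrite("pics/side2.png",cv2.resize(c["image"][110:250,270:390],None,fx=4,fy=4,interpolation=cv2.INTER_CUBIC))
f=[]
for i in range(6): read_camera("top");s=robot.read_state();f.append(np.r_[s["force"],s["tool_pos"][2]])
print(np.round(np.mean(f,0),3),np.round(np.std(f,0),3))
E
```

```text
[-2.75  -4.466 -1.196  0.083] [0.173 0.329 0.341 0.   ]
```

View pics/side2.png

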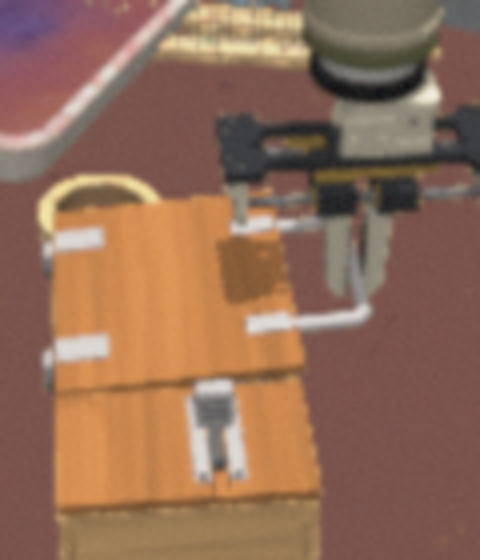

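The lid really rises: the bar's left end moved from side row 192 to 188, about 15 mm and past the 8 mm stop, with only about 2 N. It isn't caught, so the catch can stay as it is. Raising the lid along its arc.

```bash
python3 -m inch '[1,-1,8,0,0,2,-1,16,0,0,3,-1,23,0,0,5,0,31,0,0,10,1,46,0,0,15,3,61,0,0,22,4,75,0,0,29,6,89,0,0,29,6,89,0,0]' 15
```

```text
t: 5.32
tool_pos: [0.5242, -0.11, 0.1759]
orientation: [1.936, 2.474, 0.001]
force: [-12.6, 3.3, 5.6]
opening: 0.0095
gripper_force: 15.0
```

There is about 13 N of radial compression, so I'm running slightly close to the hinge. I'll ease the path outward about 4 mm.

```bash
python3 -m inch '[5,1,15,0,0,15,4,27,0,0,25,6,39,0,0,36,9,50,0,0,48,12,60,0,0,60,15,69,0,0,69,17,75,0,0,69,17,75,0,0,69,17,75,0,0,69,17,75,0,0]' 20; python3 - <<'E'
from h import *
c=read_camera("side")
cv2.imwrite("pics/side3.png",cv2.resize(c["image"][60:290,250:400],None,fx=2.5,fy=2.5,interpolation=cv2.INTER_CUBIC))
s=robot.read_state();g=np.array(s["tool_pos"])+[0,0,.019]
h=np.array([.6954,-.0686,.08]);d=g-h;u=np.array([.971,.24,0]);print(s["t"],s["force"],s["gripper_force"],s["opening"],np.hypot(d@u,d[2]),np.arctan2(d[2],-d@u)-.03)
E
```

```text
t: 6.15
tool_pos: [0.5927, -0.0926, 0.2473]
orientation: [-1.935, -2.474, -0.002]
force: [-1.5, 5.3, -2.1]
opening: 0.0091
gripper_force: 20.0
6.2 [-1.14736301  6.1636265  -1.87181952] 19.985964596271515 0.009242934534394584 0.21413395974830648 1.0253436155269444
```

View pics/side3.png

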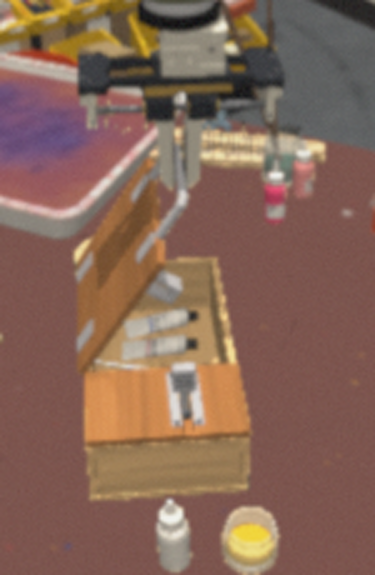

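The lid stands at about 1.02 rad with the bar between the fingers near (180,190) in the crop. The tubes are visible, the knob hasn't moved, and the bottle and jar are still standing. I'll let it settle and hand in.

```bash
python3 -m inch '[0,0,0,0,0,0,0,0,0,0,0,0,0,0,0,0,0,0,0,0,0,0,0,0,0,0,0,0,0,0]' && python3 -c "
from plant import job;print(job.close_job())"
```

```text
t: 6.7
tool_pos: [0.5925, -0.0926, 0.2472]
orientation: [-1.935, -2.474, -0.002]
force: [-0.1, 5.6, -2.0]
opening: 0.0095
gripper_force: 20.0
the job is handed in; nothing more can be done
None
```

The tug showed the lid was not caught, so I left the catch alone; the lid is raised to about 1.02 rad (58°) and still gripped at 20 N, the bottle, tape roll and jar were not touched, and the job is handed in (no verdict was returned).

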